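Hold the field probe at the middle of the coil

TASK

Measure the magnetic field at the middle of the battery-powered coil: first switch the coil on by pushing its red toggle fully over towards the green lamp, then lift the probe out of its stand and lower its stem straight down the hole in the coil, without the probe ever touching the coil unit, until the yellow ring on the stem is level with the coil's top face. Finish still holding the probe there in the gripper, steady, upright and in the centre of the hole; leave the hand lens, the charger, the carton and the brown rock where they are.

Things in the scene. Friction and masses are not known exactly. Their poses are not given: they have to be found in the camera images.
- coil_unit: Coil on light grey battery base, fixed. Base 130 (x) x 210 (y) x 28 mm high, origin at the centre of its underside; x to its back, y left, z up. Copper coil on top, centred 50 mm to +y: 70 mm high, black flanges 80 mm across, top face 98 mm above the table, upright bore 20 mm wide, 70 mm deep. Toggle switch 55 mm to -y; green lamp 38 mm to +x of it. All else stands under 5 mm above the base's top.
- coil_mouth (a point): Centre of the coil's bore at the level of its top face, 98 mm above the table; axes as coil_unit.
- coil_centre (a point): Middle of the coil on the bore's axis, 35 mm below coil_mouth: where the probe's tip belongs; axes as coil_unit.
- toggle_pivot (a point): Pivot of the toggle, 30 mm above the table, 2 mm above the housing top; does not move; axes as coil_unit. The toggle swings about coil_unit's y axis through this point.
- toggle_tip (a point): Free end of the red toggle bat, 36 mm from the pivot; the bat is 9 mm thick over its outer half (6 mm steel below that). It moves with the toggle.
- coil_switch (a joint): Angle of the toggle: at 0 (off) it leans 0.45 rad from upright to coil_unit's -x; at its stop, 0.90 rad (on), it leans 0.45 rad to +x, towards the green lamp. It stays where it is left; about 0.04 N m turns it (some 2 N at the middle of the bat).
- probe: Field probe, 163 mm long, 90 g, loose, upright in its stand. Origin at the stem's tip, z up the stem. Stem 8 mm thick, 88 mm long; thin yellow ring 35 mm above the tip. Handle: dark block 26 (x) x 20 (y) mm, 88 to 163 mm above the tip, small display and orange button on its -x side, orange band near the top. Grip across the 20 mm (its +y and -y faces), e.g. 128 mm above the tip.
- probe_stand: Probe stand, fixed: round steel foot 84 mm across, origin at the centre of its underside; a black sleeve 21 mm thick with a 12 mm bore rises to 110 mm above the table. The probe's stem hangs in the sleeve, tip 22 mm above the table, the handle resting on the sleeve's top. Lift the probe 88 mm straight up to clear the sleeve.
- magnifier: Bystander: hand lens with a black handle lying flat, 62 x 148 x 9 mm, origin at the centre of its underside.
- charger: Bystander: black plug-in charger block, 42 x 62 x 30 mm, origin at the centre of its underside.
- carton: Bystander: slim white carton lying flat, 173 x 29 x 26 mm, origin at the centre of its underside.
- brown_rock: Bystander: lump of yellow-brown rock, 40 x 56 x 26 mm, origin at the centre of its underside.
Not all that is in view belongs to the job. What is shaped like the coil_unit but turquoise is not meant.

How it is judged:
By the outcome, as a careful person would: the job done as asked, in the order asked, and still so for the second after the job is handed in, while the arm keeps its last pose, push and grip.
It also fails if it takes over 53 s, if anything falls off the work surface, if the arm or the gripper's body presses on something with over 40 N, if the wrist force passes 120 N, or if a joint passes its speed limit or range.

ROBOT

A 6-joint arm with a two-finger parallel gripper is mounted at the origin on a cart in front of the work surface, level with it; the furniture and walls round the work are solid. World frame = base frame: x ahead of the robot, y to its left, z up, the work surface at z = 0. Lengths are in m, angles in degrees, forces in N, time in s.
With the tool pointing down it reaches from about 0.4 to 0.825 m from the base axis. Payload 7 kg.
Tool frame: the origin (TCP) lies midway between the tips of the shut fingers; the grasp point (between the pads) lies 19 mm behind it; z points along the fingers, y is the line along which they close (so a half turn about z gives the same grasp; the last joint's range is limited). The gripper opens to 88 mm and grips with 3 to 60 N. Pads are 19 mm wide; open, the fingers measure 130 mm over their backs; the gripper's body (78 mm by 193 mm) begins 47 mm behind the grasp point.
Start: joints at [83.428, 20.546, 0.682, 0, -70.136, -16.507], TCP at [0.265, 0.621, 0.227] pointing down, gripper open.
Joint ranges: [-176.03, 176.03], [-82.01, 121.73], [-58.28, 71.71], [-173.87, 95.51], [-174.79, -0.11], [-173.66, 173.66]. Speed limits (degrees/s): [136.94, 136.94, 172.46, 180, 180, 180].

INTERFACE

Orientations are given as [roll, pitch, yaw] about the fixed x, y, z axes, in that order (R = Rz(yaw) Ry(pitch) Rx(roll)).
In Python, from plant import telemetry, viewer, workorder gives the robot as it stands. The module is installed in compiled form; this text tells all that it offers.
- The arm moves only by the tool carry_out, never from a script. Its argument "rows" is a list of rows, each a list of 6 numbers: the shift along the tool's x, y, z in m, then the turn, a rotation vector about the tool's x, y, z in rad. In form: [[tx, ty, tz, ax, ay, az], ...]. A call has 1 to 8 rows; each row is the pose to reach, as a shift and turn from the pose commanded when the call began, along the tool's axes at that moment; what a row does not reach only later rows make up. A row lasts 1/8 s, in which the tool goes at most 62.5 mm and 10.7 degrees, less where a joint would pass 70% of its speed; a pose out of reach is approached as far as the arm can. A call with a gripper value outside its range is refused whole. "grip" is the gripper's target within -1 to 1 (fully open at 1, half-way at 0, shut at -1), set as the call begins (left out, the last holds). The fingers move at their own pace and stop on an object; the grip force is fixed at half the most. Time passes only in rows, so rows that repeat a pose let the fingers close. It gives the time, the measured TCP pose, the force, the opening and the grip force at its end, in the units of the state.
- telemetry.get_obs(): the state, without advancing time (a new reading comes with each control period).
- viewer.snapshot(name): name is "side" or "top"; returns the picture (384x512x3 uint8, red, green, blue); there is no depth.
- viewer.camera_info(name): a dict with "intrinsics" (3x3 intrinsics, pixels), "k1" (the pictures are not rectified: a ray, as slopes to the right and down, at radius r is drawn at 1 + k1 r^2 times it, then the intrinsics apply), "extrinsics" (4x4, takes a point from camera to world coordinates). Camera axes: x right, y down, z forward; pixel columns grow to the right and rows downward; lengths in m; the calibration is good to about 2 mm. A picture is of the moment at which its call begins. camera_info takes no time and is no camera call.
- workorder.close_job(): hands the job in; it is judged then, once.
The state is a dict: "clock": time; "joint_pos": joint angles; "qvel": joint speeds; "tau": joint torques, N m; "tool_pos": TCP position; "orientation": TCP orientation; "force": force on the tool from outside, world axes, zero at the start; "moment": the same for the moment, N m; "opening": finger opening in m; "gripper_force": force on a finger pad.
Only numpy, scipy, OpenCV 4.12 (cv2) and the standard library are available. Lean on these libraries where they do the work, as an engineer would, in place of code of your own. Each camera call takes 0.05 s, during which the arm holds its last target. There are 200 camera calls.

## Working session

There is one attempt and no reset: what is moved stays moved. The work goes in short steps, Python scripts to look and compute and a tool call to move; the robot and the scene stay as the last step left them, time stands still between calls to the robot, and variables do not carry over. Pictures are saved under pics/ and viewed, at most 10 in all, crops included, and the job is handed in when it is done.

Besides the shell and the picture viewer there is one more tool, called after "Request:" by a JSON object that holds its "fn" and its "kwargs". carry_out: Moves the arm, as the interface text tells. Its arguments: {"type":"object","properties":{"rows":{"type":"array"},"grip":{"type":"number"}},"required":["rows"]}

```bash
mkdir -p pics; python3 - <<'E'
from plant import telemetry, viewer
import cv2, numpy as np
for n in ("side","top"):
    cv2.imwrite(f"pics/{n}0.png", viewer.snapshot(n)[:,:,::-1])
    print(n, {k:np.round(v,4).tolist() for k,v in viewer.camera_info(n).items()})
o=telemetry.get_obs()
print({k:np.round(v,4).tolist() for k,v in o.items()})
E
```

```text
side {'intrinsics': [[347.0523, 0.0, 259.8668], [0.0, 347.0523, 186.063], [0.0, 0.0, 1.0]], 'k1': -0.1051, 'extrinsics': [[0.9996, 0.0135, 0.0234, 0.5539], [-0.0147, -0.4564, 0.8897, -1.0272], [0.0227, -0.8897, -0.456, 0.5856], [0.0, 0.0, 0.0, 1.0]]}
top {'intrinsics': [[398.6156, 0.0, 258.8791], [0.0, 398.6156, 196.3551], [0.0, 0.0, 1.0]], 'k1': -0.0429, 'extrinsics': [[0.0127, -0.9967, 0.0798, 0.4669], [-0.9997, -0.011, 0.0217, -0.1093], [-0.0207, -0.0801, -0.9966, 1.3016], [0.0, 0.0, 0.0, 1.0]]}
{'clock': 0.1, 'joint_pos': [83.4303, 20.5865, 0.6408, -0.0166, -70.1352, -16.5075], 'qvel': [0.013, -0.0727, 0.0562, 0.005, 0.1023, 0.0061], 'tau': [-0.0013, -58.4164, 29.3755, 7.0155, 0.0102, -0.0], 'tool_pos': [0.2644, 0.6206, 0.2257], 'orientation': [179.9181, -0.008, -23.0828], 'force': [0.5172, 0.8995, -0.0009], 'moment': [0.0573, 0.0555, 0.0224], 'gripper_force': 0.0, 'opening': 0.0873}
```

View pics/side0.png

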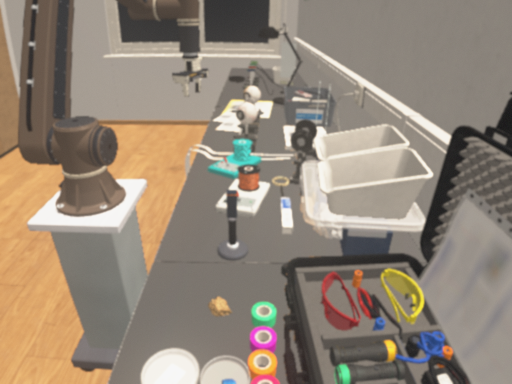

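View pics/top0.png

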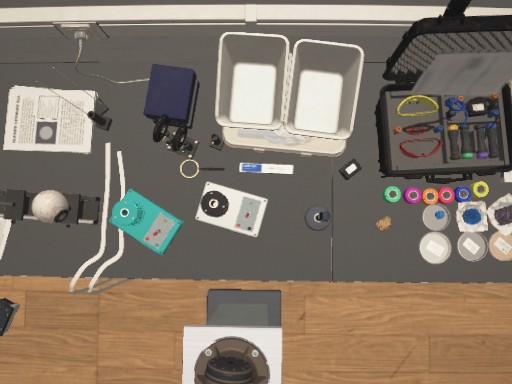

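The top view shows the white coil unit around (232,208), with its bore near (214,204) and toggle near (247,212). The stand and probe are at (318,217) and the turquoise decoy at (145,222). The side view has the probe at (232,220) and the coil at (249,180). I'll enlarge both.

```bash
cat > h.py <<'E'
import numpy as np, cv2
from plant import telemetry, viewer
def ray(n,u,v):
    c=viewer.camera_info(n); K=np.array(c["intrinsics"]); E=np.array(c["extrinsics"])
    d=cv2.undistortPoints(np.array([[[u,v]]],float),K,np.array([c["k1"],0,0,0.]))[0,0]
    return E[:3,3], E[:3,:3]@np.array([d[0],d[1],1])
def onz(n,u,v,z):
    o,d=ray(n,u,v); return o+d*(z-o[2])/d[2]
def proj(n,p):
    c=viewer.camera_info(n); K=np.array(c["intrinsics"]); E=np.linalg.inv(np.array(c["extrinsics"]))
    return cv2.projectPoints(np.array([p],float),cv2.Rodrigues(E[:3,:3])[0],E[:3,3],K,np.array([c["k1"],0,0,0.]))[0].ravel()
def two(a,b):
    (o1,d1),(o2,d2)=ray("top",*a),ray("side",*b)
    s=np.linalg.lstsq(np.c_[d1,-d2],o2-o1,rcond=None)[0]
    p,q=o1+s[0]*d1,o2+s[1]*d2
    return (p+q)/2, np.linalg.norm(p-q)
def crop(n,im,u0,v0,w,h,k):
    return cv2.resize(im[v0:v0+h,u0:u0+w],None,fx=k,fy=k,interpolation=cv2.INTER_CUBIC)
E
python3 - <<'E'
from h import *
t=cv2.imread("pics/top0.png");s=cv2.imread("pics/side0.png")
a=crop("top",t,190,175,160,70,5)
b=crop("side",s,200,155,100,110,5)[:, :]
cv2.imwrite("pics/topc.png",a);cv2.imwrite("pics/sidec.png",b)
# base outline: bright low-saturation region
hsv=cv2.cvtColor(t,cv2.COLOR_BGR2HSV)
m=((hsv[...,2]>120)&(hsv[...,1]<60)).astype(np.uint8)
w=np.zeros_like(m); w[180:240,190:275]=m[180:240,190:275]
w=cv2.morphologyEx(w,cv2.MORPH_CLOSE,np.ones((3,3)))
c=max(cv2.findContours(w,cv2.RETR_EXTERNAL,cv2.CHAIN_APPROX_NONE)[0],key=cv2.contourArea)
r=cv2.minAreaRect(c); bx=cv2.boxPoints(r); print(r)
P=np.array([onz("top",*p,0.028) for p in bx]); print(P.round(4)); print(np.linalg.norm(np.diff(P,axis=0),axis=1), P.mean(0))
E
```

```text
((231.12171936035156, 208.94314575195312), (65.77337646484375, 41.22843551635742), 16.144336700439453)
[[ 0.4919  0.1261  0.028 ]
 [ 0.62    0.0922  0.028 ]
 [ 0.5631 -0.1123  0.028 ]
 [ 0.4363 -0.0773  0.028 ]]
[0.13253985 0.21228396 0.13150293] [0.52780393 0.00717757 0.028     ]
```

View pics/topc.png

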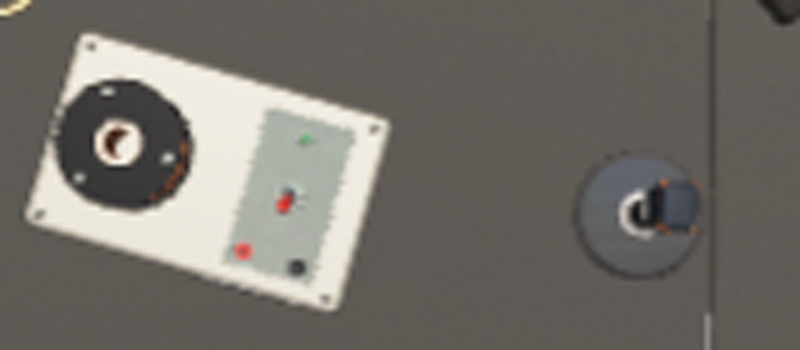

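View pics/sidec.png

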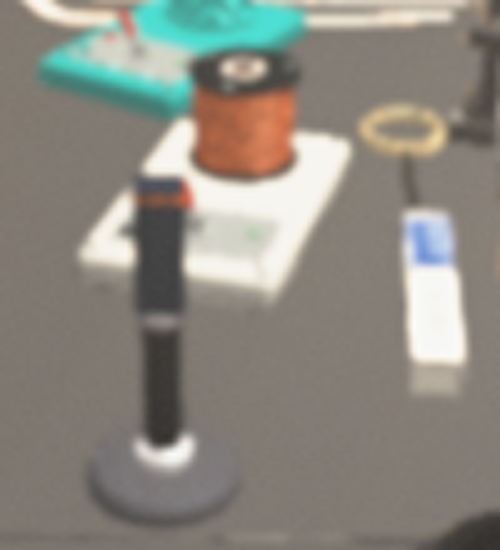

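The enlarged top view puts the flange at crop (124,145), the bore at (117,141) and the toggle tip at (284,204), leaning away from the lamp at (306,139). The foot is at (638,215) and the handle top at (678,207). In the side crop the handle is at x=160 with its orange button on the right, so the probe's -x faces roughly world +x. Next I'll measure positions.

```bash
cat >> h.py <<'E'
from scipy.spatial.transform import Rotation as R
def step(target,yaw):
    """tool-axis shift and turn from the present pose to a downward tool at target"""
    o=telemetry.get_obs(); R0=R.from_euler('xyz',o["orientation"],degrees=True)
    d=R0.inv().apply(np.array(target)-o["tool_pos"]); r=(R0.inv()*R.from_euler('xyz',[180,0,yaw],degrees=True)).as_rotvec()
    print("shift",d.round(4),"turn",r.round(4))
E
python3 - <<'E'
from h import *
t=cv2.imread("pics/top0.png");s=cv2.imread("pics/side0.png")
tp=lambda x,y:(190+x/5-.4,175+y/5-.4)
sp=lambda x,y:(200+x/5-.4,155+y/5-.4)
print("flange",onz("top",*tp(124,145),.098),"bore",onz("top",*tp(117,141),.098),onz("side",*sp(245,68),.098))
print("tip",onz("top",*tp(284,204),.062),"lamp",onz("top",*tp(306,140),.03))
print("foot",onz("top",*tp(638,215),.008),onz("side",*sp(165,478),.006))
print("handle top",onz("top",*tp(677,208),.185), onz("side",*sp(161,183),.185))
print("ball",two((50,207),(252,95)))
# orange pixels
for n,im,(u,v,w,h) in (("top",t,(318,205,14,18)),("side",s,(222,185,20,20))):
    hsv=cv2.cvtColor(im,cv2.COLOR_BGR2HSV)[v:v+h,u:u+w]
    ys,xs=np.where((hsv[...,1]>90)&(hsv[...,2]>70)&((hsv[...,0]<18)|(hsv[...,0]>172)))
    for x,y in zip(xs,ys): print(n,x+u,y+v,hsv[y,x],end=';')
cv2.imwrite("pics/hand.png",np.hstack([crop("t",t,312,204,24,24,16),crop("s",s,220,184,24,24,16)]))
g=cv2.cvtColor(t,cv2.COLOR_BGR2GRAY)
print(step([.48,-.03,.25],-105.3))
E
```

```text
flange [0.53977259 0.05155888 0.098     ] bore [0.54215474 0.05587509 0.098     ] [0.54237111 0.05695101 0.098     ]
tip [ 0.50633851 -0.04427788  0.062     ] lamp [ 0.54844166 -0.0560638   0.03      ]
foot [ 0.50365217 -0.27080491  0.008     ] [ 0.50466652 -0.27709987  0.006     ]
handle top [ 0.50278256 -0.27046768  0.185     ] [ 0.50520955 -0.27524499  0.185     ]
ball (array([0.53265002, 0.47568429, 0.25549086]), np.float64(0.03374017905954927))
top 322 211 [ 10 119 144];top 323 211 [ 10  98 120];top 321 220 [  9 126 103];top 322 220 [ 10 125 100];top 323 221 [ 12  91 101];top 328 221 [ 10  93 115];side 239 185 [  8 115 146];side 240 185 [  9 146 154];side 241 185 [  9 151 159];side 239 186 [  9 114 134];side 240 186 [  9 146 152];side 241 186 [  9 152 164];side 240 187 [  8 132 141];side 241 187 [  9 149 159];side 241 188 [  9 118 136];side 237 192 [  5  95 209];side 236 193 [  6 120 153];side 237 193 [  5 124 206];side 229 194 [  9  94 109];side 230 194 [  8  98 117];side 231 194 [  8 110 125];side 232 194 [  9 105 121];side 233 194 [  9 100 117];side 234 194 [  8 104 125];side 235 194 [  9 123 141];side 236 194 [  8 146 173];side 237 194 [  5 144 209];side 228 195 [  9  96 112];side 229 195 [  9 100 110];side 230 195 [  9 107 119];side 231 195 [  9 119 126];side 232 195 [  9 114 125];side 233 195 [  9 108 120];side 234 195 [  9 117 126];side 235 195 [  9 128 143];side 236 195 [  8 147 167];side 237 195 [  5 139 195];side 238 195 [  6  93 225];side 236 196 [  5  97 131];side 237 196 [  5  95 164];shift [ 0.4534  0.514  -0.0235] turn [ 1.100e-03 -1.100e-03  1.435e+00]
None
```

View pics/hand.png

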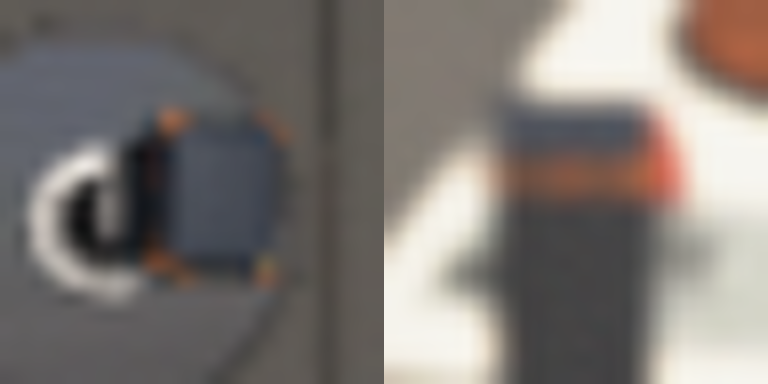

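Estimates:
- Coil yaw is about -15.3°.
- The toggle pivot is about (0.513, -0.0465).
- The bore is at about (0.542, 0.056).
- The stand is at about (0.504, -0.272), with the handle turned about -5°.

I'll go to the toggle's -x side with the fingers shut.

Request:
{"fn": "carry_out", "kwargs": {"grip": -1, "rows": [[0.037, 0.045, -0.03, 0, 0, 0.179], [0.074, 0.09, -0.05, 0, 0, 0.358], [0.112, 0.135, -0.06, 0, 0, 0.537], [0.15, 0.18, -0.06, 0, 0, 0.716], [0.187, 0.225, -0.06, 0, 0, 0.895], [0.225, 0.27, -0.06, 0, 0, 1.074], [0.262, 0.315, -0.06, 0, 0, 1.253], [0.3, 0.36, -0.06, 0, 0, 1.435]]}}

```text
clock: 1.1
tool_pos: [0.3994, 0.1703, 0.2866]
orientation: [-180.0, 0.0, -105.6]
force: [1.0, -0.2, 0.3]
opening: 0.0133
gripper_force: 0.0
```

```bash
python3 -c "
from h import *
step([.459,-.032,.2],-105.3); print(telemetry.get_obs()['joint_pos'])"
```

```text
shift [ 0.1788 -0.1118  0.0866] turn [-0.0001  0.0004 -0.0053]
[ 4.93024857e+01 -5.21058471e+00 -2.19160080e+01 -2.37480550e-03
 -7.32729611e+01 -6.49040195e+01]
```

Request:
{"fn": "carry_out", "kwargs": {"rows": [[0.045, -0.028, 0.01, 0, 0, 0], [0.09, -0.056, 0.03, 0, 0, 0], [0.134, -0.084, 0.06, 0, 0, -0.005], [0.179, -0.112, 0.087, 0, 0, -0.005], [0.179, -0.112, 0.13, 0, 0, -0.005], [0.179, -0.112, 0.13, 0, 0, -0.005]]}}

```text
clock: 1.85
tool_pos: [0.4578, -0.0314, 0.154]
orientation: [179.7, -0.2, -105.1]
force: [0.5, -0.1, 0.7]
opening: 0.0001
gripper_force: 0.0
```

```bash
python3 - <<'E'
from h import *
step([.459,-.032,.05],-105.3)
t=viewer.snapshot("top")[:,:,::-1];s=viewer.snapshot("side")[:,:,::-1]
cv2.imwrite("pics/t1.png",np.hstack([crop("t",t,195,180,80,70,5),crop("s",s,200,130,80,70,5)]))
E
```

```text
shift [-1.00e-04 -1.90e-03  1.04e-01] turn [ 0.0059 -0.0034  0.0027]
```

View pics/t1.png

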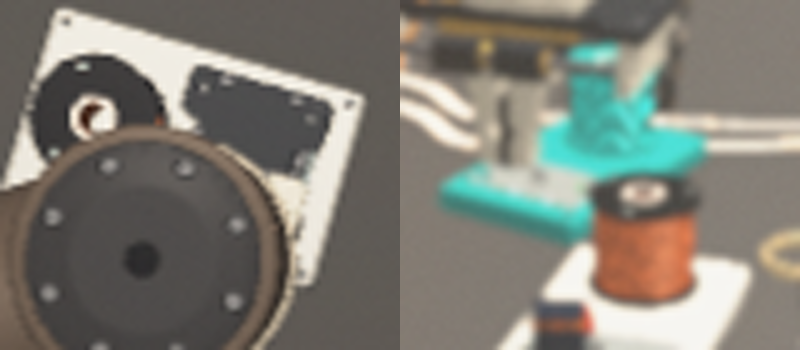

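The picture shows the hand about 0.15 m up with its fingers shut. It hides the toggle from the top view, and the fingers hang clear of the base. I'll descend and then push along -tool y, watching the force.

Request:
{"fn": "carry_out", "kwargs": {"rows": [[0, -0.002, 0.05, 0.006, -0.003, 0.003], [0, -0.002, 0.09, 0.006, -0.003, 0.003], [0, -0.002, 0.104, 0.006, -0.003, 0.003], [0, -0.002, 0.104, 0.006, -0.003, 0.003]]}}

```text
clock: 2.45
tool_pos: [0.463, -0.0295, 0.0534]
orientation: [-179.6, 0.2, -105.1]
force: [0.3, 0.7, 0.2]
opening: 0.0002
gripper_force: 0.0
```

Request:
{"fn": "carry_out", "kwargs": {"rows": [[0, -0.005, 0, 0, 0, 0], [0, -0.01, 0, 0, 0, 0], [0, -0.015, 0, 0, 0, 0], [0, -0.02, 0, 0, 0, 0], [0, -0.024, 0, 0, 0, 0], [0, -0.028, 0, 0, 0, 0]]}}

```text
clock: 3.2
tool_pos: [0.4889, -0.0381, 0.0526]
orientation: [-179.7, 0.1, -105.2]
force: [-2.3, 0.2, 2.6]
opening: 0.0008
gripper_force: 1.1
```

Request:
{"fn": "carry_out", "kwargs": {"rows": [[0, -0.003, 0, 0, 0, 0], [0, -0.006, 0, 0, 0, 0], [0, -0.008, 0, 0, 0, 0]]}}

```text
clock: 3.58
tool_pos: [0.4971, -0.0401, 0.0528]
orientation: [-179.7, 0.2, -105.2]
force: [-2.6, 0.3, 1.4]
opening: 0.0003
gripper_force: 0.9
```

Request:
{"fn": "carry_out", "kwargs": {"rows": [[0, -0.002, 0, 0, 0, 0], [0, -0.004, 0, 0, 0, 0], [0, -0.004, 0, 0, 0, 0]]}}

```text
clock: 3.95
tool_pos: [0.501, -0.0411, 0.0527]
orientation: [-179.7, 0.2, -105.2]
force: [-1.1, -0.5, -0.0]
opening: 0.0004
gripper_force: 0.4
```

Request:
{"fn": "carry_out", "kwargs": {"rows": [[0, -0.002, 0, 0, 0, 0], [0, -0.004, 0, 0, 0, 0], [0, -0.004, 0, 0, 0, 0]]}}

```text
clock: 4.32
tool_pos: [0.5048, -0.0421, 0.0528]
orientation: [-179.7, 0.2, -105.2]
force: [-1.9, -0.1, -0.4]
opening: 0.0004
gripper_force: 0.5
```

Request:
{"fn": "carry_out", "kwargs": {"rows": [[0, -0.002, 0, 0, 0, 0], [0, -0.004, 0, 0, 0, 0], [0, -0.004, 0, 0, 0, 0]]}}

```text
clock: 4.7
tool_pos: [0.5073, -0.0431, 0.0525]
orientation: [-179.8, 0.1, -105.2]
force: [-6.5, 3.0, 2.8]
opening: 0.0001
gripper_force: 3.6
```

Request:
{"fn": "carry_out", "kwargs": {"rows": [[0, -0.002, 0, 0, 0, 0], [0, -0.003, 0, 0, 0, 0], [0, -0.003, 0, 0, 0, 0]]}}

```text
clock: 5.08
tool_pos: [0.5078, -0.0435, 0.0522]
orientation: [180.0, 0.1, -105.2]
force: [-14.5, 9.9, 8.5]
opening: 0.0008
gripper_force: 9.3
```

The force rose to 17 N with no further motion, so the toggle is at its stop. I'll back off, rise, and move towards the stand.

Request:
{"fn": "carry_out", "kwargs": {"grip": 1, "rows": [[0, 0.012, 0, 0, 0, 0], [0, 0.035, 0, 0, 0, 0], [0, 0.04, -0.05, 0, 0, 0], [0, 0.04, -0.11, 0, 0, 0], [0, 0.04, -0.17, 0, 0, 0], [0, 0.04, -0.22, 0, 0, 0], [0, 0.04, -0.24, 0, 0, 0], [0, 0.04, -0.24, 0, 0, 0]]}}

```text
clock: 6.08
tool_pos: [0.4724, -0.0336, 0.2948]
orientation: [-179.4, 0.3, -105.2]
force: [0.0, 0.4, -1.0]
opening: 0.0747
gripper_force: 0.0
```

```bash
python3 - <<'E'
from h import *
step([.504,-.272,.28],175)
print(telemetry.get_obs()["joint_pos"])
E
```

```text
shift [ 0.2219 -0.0927  0.0145] turn [-0.0051  0.0122  1.3931]
[ 19.90806502  -1.67235242 -17.66019518   0.1006564  -73.32248238
 -35.11553338]
```

Request:
{"fn": "carry_out", "kwargs": {"rows": [[0.028, -0.012, 0, 0, 0.002, 0.175], [0.056, -0.024, 0, -0.002, 0.004, 0.35], [0.084, -0.036, 0, -0.002, 0.006, 0.525], [0.112, -0.048, 0, -0.003, 0.007, 0.7], [0.14, -0.06, 0, -0.003, 0.008, 0.875], [0.168, -0.072, 0.005, -0.004, 0.01, 1.05], [0.196, -0.083, 0.01, -0.005, 0.012, 1.225], [0.222, -0.093, 0.0145, -0.005, 0.012, 1.393]]}}

```text
clock: 7.08
tool_pos: [0.5028, -0.2733, 0.2763]
orientation: [-179.9, -0.4, 174.7]
force: [0.5, 0.4, 0.3]
opening: 0.0878
gripper_force: 0.0
```

```bash
python3 - <<'E'
from h import *
step([.504,-.272,.22],175)
t=viewer.snapshot("top")[:,:,::-1];s=viewer.snapshot("side")[:,:,::-1]
cv2.imwrite("pics/t2.png",np.hstack([crop("t",t,190,170,80,112,5),crop("s",s,200,138,80,112,5)]))
E
```

```text
shift [-0.0014  0.0015  0.0563] turn [-0.0015 -0.0064 -0.0058]
```

View pics/t2.png

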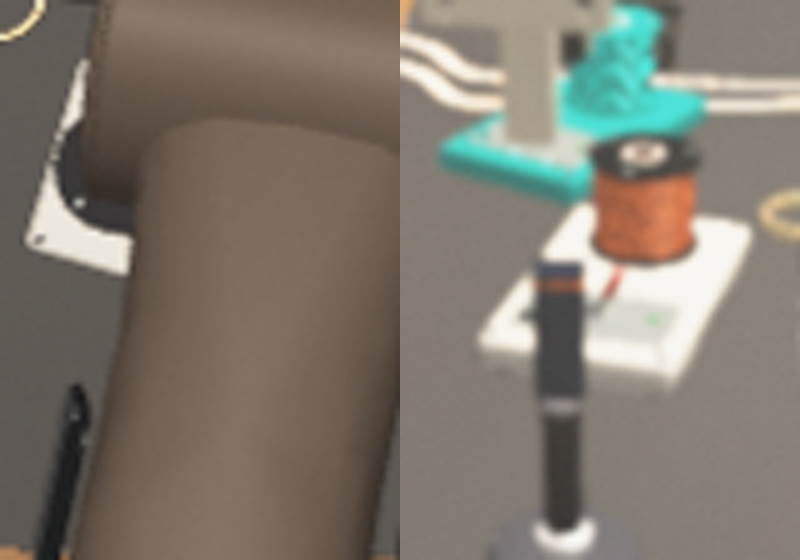

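The toggle now leans right, towards the lamp, with its red end at about pixel (244,191). The red blob I saw beside the handle earlier was the toggle, not the button. I'll check the pixel predictions against this picture.

```bash
python3 - <<'E'
from h import *
piv=np.array([.513,-.0465,.03]);x=np.array([.9646,-.264,0])
for a in (-.45,.3,.45): print("tip",a,proj("side",piv+.036*(np.sin(a)*x+[0,0,np.cos(a)])))
print("finger",proj("side",[.5028,-.2733-.055,.2763]),"handle",proj("side",[.504,-.272-.01,.18]),proj("side",[.504,-.282,.112]))
s=viewer.snapshot("side")[:,:,::-1]; h=cv2.cvtColor(s,cv2.COLOR_BGR2HSV)
m=((h[...,0]<10)|(h[...,0]>170))&(h[...,1]>110)&(h[...,2]>100); ys,xs=np.where(m[180:205,235:252]); print(list(zip(xs+235,ys+180)))
g=cv2.cvtColor(s,cv2.COLOR_BGR2GRAY); print(g[150,215:240]); print(g[205,222:242]); print(g[215,222:242])
E
```

```text
tip -0.45 [234.21415096 190.82391921]
tip 0.3 [242.05018022 191.40289867]
tip 0.45 [243.55634677 192.16518375]
finger [228.74289794 165.83173206] handle [231.17617184 194.30014534] [231.60155606 217.8854704 ]
[(np.int64(240), np.int64(180)), (np.int64(241), np.int64(180)), (np.int64(242), np.int64(180)), (np.int64(243), np.int64(180)), (np.int64(244), np.int64(180)), (np.int64(245), np.int64(180)), (np.int64(246), np.int64(180)), (np.int64(247), np.int64(180)), (np.int64(248), np.int64(180)), (np.int64(249), np.int64(180)), (np.int64(250), np.int64(180)), (np.int64(251), np.int64(180)), (np.int64(240), np.int64(181)), (np.int64(241), np.int64(181)), (np.int64(242), np.int64(181)), (np.int64(243), np.int64(181)), (np.int64(244), np.int64(181)), (np.int64(245), np.int64(181)), (np.int64(246), np.int64(181)), (np.int64(247), np.int64(181)), (np.int64(248), np.int64(181)), (np.int64(249), np.int64(181)), (np.int64(240), np.int64(182)), (np.int64(241), np.int64(182)), (np.int64(242), np.int64(182)), (np.int64(243), np.int64(182)), (np.int64(244), np.int64(182)), (np.int64(245), np.int64(1
[... 2326 characters left out ...]
np.int64(188)), (np.int64(248), np.int64(188)), (np.int64(249), np.int64(188)), (np.int64(250), np.int64(188)), (np.int64(251), np.int64(188)), (np.int64(244), np.int64(189)), (np.int64(245), np.int64(189)), (np.int64(246), np.int64(189)), (np.int64(247), np.int64(189)), (np.int64(248), np.int64(189)), (np.int64(249), np.int64(189)), (np.int64(250), np.int64(189)), (np.int64(251), np.int64(189)), (np.int64(235), np.int64(194))]
[140 131 128 129 134 144 154 157 158 159 158 157 156 159 165 177 169 137
 107 100 105 114 125 131 134]
[245 245 246 243 216 136  80  68  71  70  71  70  68  78 131 196 225 226
 224 224]
[125 125 124 123 108  85  73  67  69  68  69  68  69  73  89 113 129 136
 135 137]
```

The toggle's pixel matches the fully-on prediction. I'll descend partway and check the finger against the handle numerically.

Request:
{"fn": "carry_out", "kwargs": {"rows": [[-0.001, 0.0015, 0.03, -0.001, -0.006, -0.006], [-0.001, 0.0015, 0.055, -0.001, -0.006, -0.006], [-0.001, 0.0015, 0.07, -0.001, -0.006, -0.006], [-0.001, 0.0015, 0.07, -0.001, -0.006, -0.006]]}}

```text
clock: 7.72
tool_pos: [0.5033, -0.2705, 0.2071]
orientation: [-180.0, -0.0, 175.4]
force: [-0.3, -0.2, 0.3]
opening: 0.088
gripper_force: 0.0
```

```bash
python3 - <<'E'
from h import *
o=telemetry.get_obs(); p=o["tool_pos"]; print(p,o["orientation"])
print("finger",[proj("side",p+[dx,-.05,dz]).round(1).tolist() for dx in(-.0095,.0095) for dz in (0,.03)],"handle",proj("side",[.504,-.272-.01,.18]))
s=viewer.snapshot("side")
for v in (176,182,188,194,200): print(v,s[v,216:240].astype(int).sum(1)//3)
cv2.imwrite("pics/t3.png",crop("s",s[:,:,::-1],195,140,75,100,6))
E
```

```text
[ 0.50326977 -0.27050935  0.2071062 ] [-1.79970643e+02 -4.93100755e-02  1.75427638e+02]
finger [[225.6, 191.9], [225.3, 180.2], [233.8, 192.0], [233.7, 180.3]] handle [231.17617184 194.30014534]
176 [125 124 124 123 125 136 148 154 155 156 155 156 155 156 163 174 167 143
 125 123 124 122 119 111]
182 [125 125 125 126 125 131 144 153 156 156 156 157 157 155 159 171 191 223
 241 244 245 243 220 157]
188 [124 125 125 125 126 130 144 153 157 157 158 156 156 156 158 177 215 238
 243 244 243 234 199 142]
194 [126 126 124 125 125 127 140 176 211 212 176 127 104 103 107 105 101  96
  97 115 172 231 244 244]
200 [125 132 160 206 236 242 239 218 173 138 110  82  69  69  71  69  71  71
  72  74  98 133 149 158]
```

View pics/t3.png

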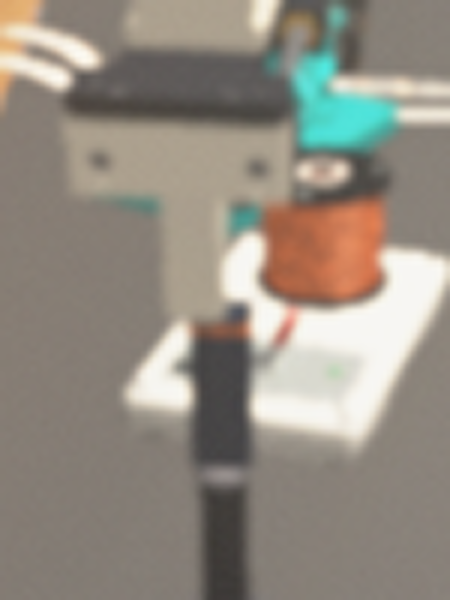

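The near finger appears left of the handle mostly because of the 5° yaw. About 2 mm of real offset is left, which I'll correct. Then I'll descend and grip.

Request:
{"fn": "carry_out", "kwargs": {"rows": [[-0.002, -0.001, 0.02, 0, 0, 0], [-0.002, -0.001, 0.045, 0, 0, 0], [-0.002, -0.001, 0.065, 0, 0, 0], [-0.002, -0.001, 0.076, 0, 0, 0], [-0.002, -0.001, 0.076, 0, 0, 0]]}}

```text
clock: 8.4
tool_pos: [0.5058, -0.2723, 0.1322]
orientation: [-180.0, 0.0, 175.4]
force: [-0.5, -0.2, 1.0]
opening: 0.0876
gripper_force: 0.0
```

Request:
{"fn": "carry_out", "kwargs": {"grip": -1, "rows": [[0, 0, 0, 0, 0, 0], [0, 0, 0, 0, 0, 0], [0, 0, 0, 0, 0, 0], [0, 0, 0, 0, 0, 0], [0, 0, 0, 0, 0, 0], [0, 0, 0, 0, 0, 0], [0, 0, 0, 0, 0, 0], [0, 0, 0, 0, 0, 0]]}}

```text
clock: 9.4
tool_pos: [0.5057, -0.2722, 0.132]
orientation: [-180.0, 0.1, 175.3]
force: [0.3, 0.9, -0.6]
opening: 0.0199
gripper_force: 30.0
```

Opening is 19.9 mm with almost no side force, so the grasp is good. Lifting.

Request:
{"fn": "carry_out", "kwargs": {"rows": [[0, 0, -0.01, 0, 0, 0], [0, 0, -0.03, 0, 0, 0], [0, 0, -0.055, 0, 0, 0], [0, 0, -0.08, 0, 0, 0], [0, 0, -0.105, 0, 0, 0], [0, 0, -0.125, 0, 0, 0], [0, 0, -0.135, 0, 0, 0], [0, 0, -0.135, 0, 0, 0]]}}

```text
clock: 10.4
tool_pos: [0.5058, -0.2722, 0.2676]
orientation: [-180.0, 0.1, 175.3]
force: [0.3, 0.6, -0.5]
opening: 0.0201
gripper_force: 30.0
```

```bash
python3 - <<'E'
from h import *
o=telemetry.get_obs(); p=o["tool_pos"]; print(p,o["opening"],o["force"])
s=viewer.snapshot("side"); cv2.imwrite("pics/s4.png",s[:,:,::-1])
g=s.astype(int).sum(2)//3
print("tip pred",proj("side",p+[0,0,-.109]),"handle bottom",proj("side",p+[0,-.01,-.021]))
for v in range(192,232,3): print(v,g[v,222:246])
step([.542,.056,p[2]],175.4)
E
```

```text
[ 0.50576632 -0.27216785  0.26763351] 0.020125004038716254 [ 0.3106379   0.62514454 -0.49354881]
tip pred [232.24727206 199.9528397 ] handle bottom [231.50410581 169.46686836]
192 [122 128 149 199 233 242 243 238 213 182 206 236 243 244 244 244 245 245
 244 238 214 192 205 226]
195 [163 213 237 241 235 215 190 179 169 158 173 207 230 237 238 240 241 239
 219 169 144 188 232 243]
198 [238 240 235 225 214 210 207 192 154 103 104 154 194 211 211 202 186 167
 160 176 197 212 218 220]
201 [232 201 155 140 162 192 208 212 206 197 198 206 211 211 205 191 178 179
 195 211 215 213 212 212]
204 [243 242 241 239 239 238 237 236 236 233 227 223 223 225 225 223 218 213
 212 212 214 214 213 212]
207 [218 224 227 231 234 236 238 239 241 242 242 243 243 243 243 243 243 243
 243 243 243 242 241 240]
210 [144 143 143 144 148 150 155 157 160 161 164 169 176 180 186 192 198 204
 210 216 220 225 228 231]
213 [125 124 129 129 132 134 138 143 142 142 143 143 143 143 141 144 144 145
 145 145 143 145 148 148]
216 [124 124 124 126 131 140 143 126 105  84  82  91 115 145 155 144 133 127
 128 130 130 132 133 133]
219 [124 125 126 125 124 120 120 126 132 136 139 140 136 131 128 127 126 125
 126 126 124 127 127 126]
222 [126 124 124 126 123 113  91  71  65  68  68  68  66  80 103 121 125 126
 125 124 125 126 126 126]
225 [123 124 124 125 125 118  98  73  61  59  61  61  64  79 103 120 125 127
 125 126 126 126 126 126]
228 [123 124 124 124 125 119  98  71  61  59  62  61  63  78 103 120 124 125
 125 125 125 125 125 125]
231 [123 124 124 124 124 120  99  72  59  59  60  59  61  77 103 120 125 124
 125 125 125 125 127 124]
shift [-0.0098  0.3299 -0.001 ] turn [-0.0003  0.0009 -0.0011]
```

The tip shows at (231.5,199.5), as predicted. Relative to the stand, the bore wants the TCP near (0.544, 0.056). Carrying over, still high.

Request:
{"fn": "carry_out", "kwargs": {"rows": [[-0.001, 0.03, 0, 0, 0, 0], [-0.003, 0.08, 0, 0, 0, 0], [-0.005, 0.135, 0, 0, 0, 0], [-0.007, 0.19, 0, 0, 0, 0], [-0.009, 0.245, 0, 0, 0, 0], [-0.011, 0.295, 0, 0, 0, 0], [-0.012, 0.325, 0, 0, 0, 0], [-0.012, 0.33, 0, 0, 0, 0]]}}

```text
clock: 11.45
tool_pos: [0.544, 0.0575, 0.2655]
orientation: [-179.9, -0.1, 175.5]
force: [-0.5, -0.1, -0.1]
opening: 0.0195
gripper_force: 30.0
```

Request:
{"fn": "carry_out", "kwargs": {"rows": [[0, 0, 0.02, 0, 0, 0], [0, 0, 0.04, 0, 0, 0], [0, 0, 0.045, 0, 0, 0], [0, 0, 0.045, 0, 0, 0]]}}

```text
clock: 11.95
tool_pos: [0.5443, 0.0552, 0.2217]
orientation: [-179.9, 0.0, 175.3]
force: [0.5, 0.1, 0.0]
opening: 0.0198
gripper_force: 30.0
```

```bash
python3 - <<'E'
from h import *
o=telemetry.get_obs(); p=o["tool_pos"]; print(p,o["orientation"],o["force"])
s=viewer.snapshot("side"); t=viewer.snapshot("top"); cv2.imwrite("pics/s5.png",s[:,:,::-1]); cv2.imwrite("pics/top5.png",t[:,:,::-1])
print("tip pred",proj("side",p+[0,0,-.109]),"ring",proj("side",p+[0,0,-.074]),"bore",proj("side",[.542,.056,.098]))
cv2.imwrite("pics/t5.png",np.hstack([crop("s",s[:,:,::-1],225,130,50,70,8),crop("s",t[:,:,::-1],190,165,75,105,16/3)]))
E
```

```text
[0.54428077 0.0551956  0.22165122] [-1.79926461e+02  1.88111703e-02  1.75318044e+02] [0.48381874 0.13188889 0.03528684]
tip pred [249.19054617 164.48419398] ring [249.28616168 154.9095014 ] bore [248.48740748 168.31261044]
```

View pics/t5.png

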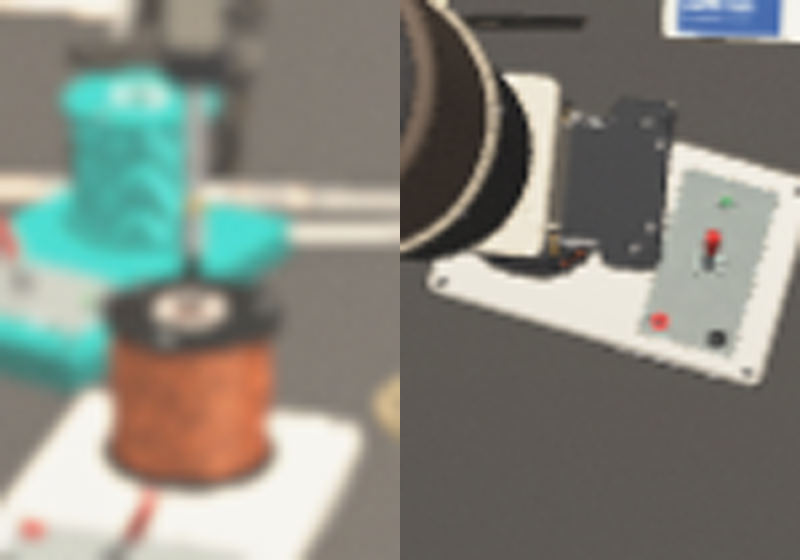

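The top view confirms the toggle leans to the lamp. In the side view the stem is at crop x≈194 with its tip at y≈278, and the bore ring is centred near (191,308), as predicted. Now the sub-pixel offset.

```bash
python3 - <<'E'
from h import *
s0=cv2.imread("pics/side0.png").astype(int); s=cv2.imread("pics/s5.png").astype(int)
d=np.abs(s-s0).sum(2)
for v in range(156,165): print(v,s[v,243:257].sum(1)//3, (s[v,243:257]-s0[v,243:257]).sum(1)//3)
g=s0.sum(2)//3
print("ring")
for v in range(162,176): print(v,g[v,236:262])
m=(g>150).astype(np.uint8); w=np.zeros_like(m); w[163:173,240:258]=m[163:173,240:258]
c=cv2.findContours(w,cv2.RETR_EXTERNAL,cv2.CHAIN_APPROX_NONE)[0]
print([(cv2.boundingRect(k),cv2.contourArea(k), cv2.fitEllipse(k) if len(k)>5 else 0) for k in c])
k=max(c,key=len); e=cv2.fitEllipse(k)[0]; print(onz("side",*e,.098))
# flange outline in top0: dark blob
t=cv2.imread("pics/top0.png"); 
gt=cv2.cvtColor(t,cv2.COLOR_BGR2GRAY); m=np.zeros_like(gt); m[185:222,198:232]=(gt[185:222,198:232]<110); m=m&1
m=cv2.morphologyEx(m,cv2.MORPH_CLOSE,np.ones((3,3)))
# remove table: largest inner component near centre
n,l=cv2.connectedComponents(m); c=cv2.findContours((l==l[198,214]).astype(np.uint8),cv2.RETR_EXTERNAL,cv2.CHAIN_APPROX_NONE)[0]
k=max(c,key=len); print("top flange",cv2.minEnclosingCircle(k),cv2.fitEllipse(k))
hs=gt[197:212,205:224]; print(hs)
E
```

```text
156 [146 144 152 163 161 157 167 174 173 173 173 174 178 176] [ 1 -1  1  0  2  5 16 18  8  1 -1 -1  0 -1]
157 [157 157 158 158 153 154 169 177 173 169 169 171 169 170] [ 0 -3  0 -1 -7 -6  5 13  8  1  0  1 -2 -1]
158 [156 167 166 158 150 155 171 179 174 169 170 169 170 170] [ 0  0  0 -2 -8 -7  7 16  8 -1  0 -2 -1  0]
159 [146 161 165 157 149 157 172 181 175 170 170 171 170 169] [-1  0  0 -3 -6  2 12 18  8  1  0  0 -1 -1]
160 [143 152 156 152 148 151 168 179 175 172 170 170 169 166] [-1 -1  1 -3 -8 -6  9 15  6  1  0 -1  0  1]
161 [151 155 155 153 145 138 149 168 173 170 169 167 160 153] [ -1   0  -2  -5 -19 -28 -18  -2   2  -1   0   1  -1   0]
162 [166 167 164 158 141 115 120 148 164 168 164 157 148 137] [  0   1  -1  -8 -26 -52 -47 -20  -5   1   0   1   1  -2]
163 [167 163 160 149 127  97  99 130 150 152 147 140 132 127] [  1  -1   0  -9 -28 -55 -56 -26  -7  -2  -1   1   0   0]
164 [149 143 132 123 108  85  89 109 121 123 122 116 113 114] [ -1   1  -2  -7 -20 -39 -37 -17  -5  -1   2  -2  -3  -2]
ring
162 [168 168 166 165 166 165 164 166 165 165 166 166 166 167 168 169 166 164
 156 146
[... 2374 characters left out ...]
  49 136 218 234 238 215 121  60  60  61  61
   61]
 [ 58  59  59  59 216 197  72  48 203 234 234 239 215 117  58  60  59  60
   60]
 [ 57  58  59  57 172 202 146  79 194 232 235 238 195  82  61  59  60  71
  104]
 [ 57  58  58  58  92 215 217 169 169 227 239 211 115  59  60  60  60 115
  199]
 [ 57  57  58  58  59  93 179 230 238 238 208 115  59  59  59  59  59 106
  127]
 [ 57  57  57  58  58  58  58  59  59  60  58  58  59  58  58  58  59  60
   59]
 [ 91  84  59  57  58  58  59  57  59  59  59  58  58  60  58  59  58  58
   59]
 [168 148  65  56  57  57  57  59  59  58  58  58  59  59  57  58  59  59
   62]
 [111  93  55  57  56  57  56  57  58  58  57  59  57  57  58  58  58  58
   71]]
```

```bash
python3 - <<'E'
from h import *
s0=cv2.imread("pics/side0.png").astype(int); s=cv2.imread("pics/s5.png").astype(int)
print((s-s0)[158:172,246:252].sum(2)//3)
print(onz("top",213.1,202.9,.098),onz("side",248.5,168.29,.098))
a=cv2.imread("pics/s4.png").astype(int); print("lifted",(a-s0)[190:208,228:236].sum(2)//3)
print("pred4",proj("side",[.5058,-.2722,.2676-.110]), "pred5",proj("side",[.5443,.0552,.2217-.110]))
E
```

```text
[[ -2  -8  -7   7  16   8]
 [ -3  -6   2  12  18   8]
 [ -3  -8  -6   9  15   6]
 [ -5 -19 -28 -18  -2   2]
 [ -8 -26 -52 -47 -20  -5]
 [ -9 -28 -55 -56 -26  -7]
 [ -7 -20 -39 -37 -17  -5]
 [ -1  -7 -12 -12  -6  -3]
 [  1  -1   0   1   0   0]
 [  1   0   1   0   1   0]
 [  0   0   1   1   1  -1]
 [  1  -1  -1  -1   0   0]
 [  1   0   0  -2   1  -1]
 [  0  -1   1  -1   1   0]]
[0.54185426 0.05556387 0.098     ] [0.54204026 0.05618964 0.098     ]
lifted [[122 101  61  31  53  85  94  86]
 [152 145 118  86 111 141 147 141]
 [157 155 127  97 123 151 158 155]
 [156 154 129  96 113 147 153 149]
 [140 134 109  85 100 135 145 141]
 [102  94  78  66  80 116 136 135]
 [ 95  81  62  47  60  97 128 137]
 [119 103  68  34  40  82 123 139]
 [136 125  84  35  36  84 125 139]
 [142 136 101  59  58  99 131 139]
 [141 141 122  97  98 121 139 141]
 [141 144 138 128 131 137 142 137]
 [144 147 147 144 143 143 143 137]
 [151 156 154 151 148 144 144 140]
 [163 169 169 164 159 156 154 148]
 [166 176 174 173 168 169 169 160]
 [165 177 176 176 176 175 175 165]
 [162 174 173 174 173 175 176 163]]
pred4 [232.26590414 200.31997638] pred5 [249.19368259 164.74051929]
```

x is aligned to within about 0.3 mm and y to within about 2 mm, against 6 mm of clearance. Lowering in stages.

Request:
{"fn": "carry_out", "kwargs": {"rows": [[0, 0, 0.005, 0, 0, 0], [0, 0, 0.01, 0, 0, 0], [0, 0, 0.015, 0, 0, 0], [0, 0, 0.02, 0, 0, 0], [0, 0, 0.025, 0, 0, 0], [0, 0, 0.025, 0, 0, 0]]}}

```text
clock: 12.8
tool_pos: [0.5441, 0.0557, 0.1963]
orientation: [-179.9, 0.0, 175.3]
force: [-0.5, -0.5, -1.8]
opening: 0.02
gripper_force: 30.0
```

```bash
python3 - <<'E'
from h import *
o=telemetry.get_obs(); p=o["tool_pos"]; print(p,o["orientation"],o["force"],o["moment"])
s=np.mean([viewer.snapshot("side").astype(float) for _ in range(4)],0); cv2.imwrite("pics/s6.png",s[:,:,::-1])
g=s.astype(int).sum(2)//3
for v in range(156,174): print(v,g[v,241:257], s[v,247:251].mean(0).astype(int))
step([.5443,.0552,.173],175.3)
E
```

```text
[0.5441298  0.05565461 0.19629297] [-1.79936573e+02  1.05556603e-02  1.75347124e+02] [-0.45105061 -0.47105935 -1.8416776 ] [-0.03321252 -0.15218287 -0.02589101]
156 [139 143 145 144 152 163 159 156 168 174 173 172 173 175 177 175] [138 182 172]
157 [145 150 157 159 156 157 153 155 169 177 172 168 170 170 170 169] [137 182 172]
158 [140 143 155 167 166 158 151 155 170 178 173 169 170 170 170 169] [137 182 172]
159 [134 137 147 161 164 157 151 157 172 180 175 170 170 171 170 170] [138 184 174]
160 [137 139 143 151 156 154 155 161 174 182 177 171 170 170 168 166] [142 189 174]
161 [151 150 152 155 156 160 162 165 175 182 178 171 170 166 161 153] [151 194 169]
162 [165 165 165 165 164 166 166 164 172 180 175 168 164 157 147 138] [154 195 163]
163 [168 166 167 164 160 157 154 157 168 172 163 154 148 140 131 127] [149 183 158]
164 [160 155 149 141 133 130 132 148 163 157 137 125 120 117 115 115] [142 161 149]
165 [138 129 118 107 104 108 118 142 159 144 114  97  91  91  93  98] [143 143 137]
166 [106 100  93  99 121 131 132 144 158 151 135 112  87  77  76  84] [154 146 139]
167 [ 79  80  91 132 173 176 151 141 152 173 184 161 111  77  72  82] [165 154 144]
168 [ 72  74  99 158 204 198 161 141 151 185 209 184 125  81  72  81] [174 160 146]
169 [ 71  73  95 146 186 184 163 155 163 181 189 161 112  79  73  76] [181 165 150]
170 [ 71  71  81 110 137 144 147 153 157 153 140 114  86  74  72  72] [166 153 139]
171 [ 72  72  77  95 115 116 111 113 115 108  94  81  73  72  73  74] [120 113 104]
172 [ 77  74  79  95 113 107  88  78  78  76  74  72  75  79  81  82] [85 81 75]
173 [ 89  85  83  89  98  93  82  79  79  82  85  89  94 101 102 102] [96 77 69]
shift [ 0.0002 -0.0006  0.024 ] turn [-0.0006  0.0013  0.0008][ WARN:0@3.783] global loadsave.cpp:1063 imwrite_ Unsupported depth image for selected encoder is fallbacked to CV_8U.
```

The stem now passes behind the front of the bore ring, so it is in the hole and clear. Lowering the rest.

Request:
{"fn": "carry_out", "kwargs": {"rows": [[0, 0, 0.005, 0, 0, 0], [0, -0.0005, 0.01, 0, 0, 0], [0, -0.0005, 0.015, 0, 0, 0], [0, -0.0005, 0.02, 0, 0, 0], [0, -0.0005, 0.023, 0, 0, 0], [0, -0.0005, 0.023, 0, 0, 0], [0, -0.0005, 0.023, 0, 0, 0], [0, -0.0005, 0.023, 0, 0, 0]]}}

```text
clock: 14.0
tool_pos: [0.5445, 0.0553, 0.174]
orientation: [-180.0, 0.1, 175.3]
force: [-0.5, -0.2, -0.7]
opening: 0.02
gripper_force: 30.0
```

```bash
python3 - <<'E'
from h import *
z=[]
s=np.zeros((384,512,3))
for _ in range(6):
    s+=viewer.snapshot("side")/6.; o=telemetry.get_obs(); z.append(np.r_[o["tool_pos"],o["force"]])
print(np.round(z,4)); print(o["orientation"])
a=cv2.imread("pics/s6.png")[:,:,::-1].astype(float)
print("ring pred",proj("side",np.mean(z,0)[:3]-[0.002,0,.075]),proj("side",[.542,.0555,.098]))
yl=lambda i:(i[...,:2].mean(-1)-i[...,2])
for v in range(158,173): print(v,yl(s)[v,245:253].astype(int),yl(a)[v,245:253].astype(int))
cv2.imwrite("pics/s7.png",crop("s",s[:,:,::-1].astype(np.uint8),225,130,50,60,10))
E
```

```text
[[ 0.5445  0.0553  0.174  -0.1376  0.2644 -1.4241]
 [ 0.5444  0.0552  0.1739 -0.6372  0.8452 -0.6318]
 [ 0.5444  0.0553  0.174  -0.3904  0.3084 -1.1923]
 [ 0.5444  0.0552  0.1739  0.4413 -0.4459 -1.1213]
 [ 0.5444  0.0553  0.1739  0.4951 -0.6255 -1.7903]
 [ 0.5444  0.0552  0.1739  0.0816 -0.0894 -0.9544]]
[-1.79963910e+02  6.13373711e-02  1.75347313e+02]
ring pred [248.60611066 168.15921171] [248.48526396 168.37270239]
158 [-48 -44 -27  -4   0 -18 -44 -59] [-49 -44 -27  -4  -1 -19 -45 -60]
159 [-50 -45 -28  -6  -1 -19 -45 -60] [-49 -44 -27  -4  -1 -19 -46 -60]
160 [-48 -45 -30  -8  -2 -20 -47 -61] [-48 -42 -24   0   4 -15 -44 -61]
161 [-50 -48 -33 -10  -3 -21 -48 -61] [-50 -40 -15  12  19  -4 -40 -59]
162 [-55 -51 -35 -11  -2 -19 -44 -57] [-55 -41 -11  24  31   4 -35 -54]
163 [-51 -46 -30  -7   0 -14 -35 -46] [-51 -40 -14  17  24   1 -29 -45]
164 [-34 -28 -15   0   3  -5 -20 -28] [-36 -26  -9   7  12   0 -19 -28]
165 [-7 -2  1  6  8  5  0 -4] [-8 -1  3  7  8  5  1 -5]
166 [14 15 12 11 12 13 15 13] [14 15 13  9 10 12 14 13]
167 [23 23 21 21 24 26 26 22] [23 23 18 12 12 19 26 22]
168 [27 29 30 35 38 35 29 25] [28 28 22 17 18 26 28 25]
169 [25 28 31 37 40 37 30 22] [24 26 23 22 22 26 27 21]
170 [17 19 23 27 28 25 20 13] [16 18 20 20 20 21 19 13]
171 [ 9 11 12 13 14 12 10  7] [ 9 10 12 13 12 11 10  7]
172 [8 8 7 7 7 7 7 8] [8 8 7 7 7 7 7 8]
```

View pics/s7.png

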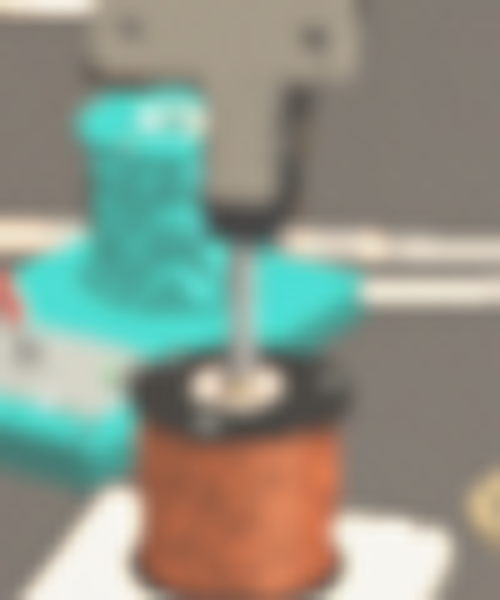

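The ring sits at bore level, centred in x (248.55 against 248.5 px). It reads about 1–2 mm high and about 1.5 mm too far in +y. One small trim.

Request:
{"fn": "carry_out", "kwargs": {"rows": [[0, -0.0007, 0.0007, 0, 0, 0], [0, -0.0015, 0.0015, 0, 0, 0], [0, -0.0015, 0.0015, 0, 0, 0], [0, -0.0015, 0.0015, 0, 0, 0], [0, -0.0015, 0.0015, 0, 0, 0], [0, -0.0015, 0.0015, 0, 0, 0]]}}

```text
clock: 15.05
tool_pos: [0.5442, 0.0538, 0.1723]
orientation: [-180.0, 0.1, 175.3]
force: [-0.1, -0.6, -0.3]
opening: 0.02
gripper_force: 30.0
```

```bash
python3 - <<'E'
from h import *
s=np.zeros((384,512,3)); z=[]
for _ in range(6):
    s+=viewer.snapshot("side")/6.; o=telemetry.get_obs(); z.append(np.r_[o["tool_pos"],o["force"]])
print(np.round(np.mean(z,0),4),o["orientation"],o["opening"])
a=cv2.imread("pics/s6.png")[:,:,::-1].astype(float)
yl=lambda i:(i[...,:2].mean(-1)-i[...,2])
d=(yl(s)-yl(a))[166:173,245:253]; print(d.astype(int)); w=d.clip(2)-2
print((w.sum(1)@np.arange(166,173))/w.sum(),(w.sum(0)@np.arange(245,253))/w.sum())
E
```

```text
[ 0.5442  0.0537  0.1723  0.041  -0.1598 -0.7015] [-1.79963702e+02  5.79845874e-02  1.75349261e+02] 0.019728416557162235
[[ 0  0  0  0  0  0  0  0]
 [ 0  0  1  4  5  2  0  0]
 [ 0  0  5 11 12  5  0  0]
 [ 1  1  6 11 14  8  2  0]
 [ 0  1  2  4  6  4  1  0]
 [ 0  0  0  0  1  1  0  0]
 [ 0  0  0  0  0  0  0  0]]
168.61481481481482 248.66878306878309
```

Request:
{"fn": "carry_out", "kwargs": {"rows": [[0, 0.0003, -0.0007, 0, 0, 0], [0, 0.0003, -0.0007, 0, 0, 0], [0, 0.0003, -0.0007, 0, 0, 0], [0, 0.0003, -0.0007, 0, 0, 0], [0, 0.0003, -0.0007, 0, 0, 0], [0, 0.0003, -0.0007, 0, 0, 0]]}}

```text
clock: 16.1
tool_pos: [0.5443, 0.054, 0.173]
orientation: [-180.0, 0.1, 175.3]
force: [-0.0, -0.1, -0.8]
opening: 0.0201
gripper_force: 30.0
```

```bash
python3 - <<'E'
from plant import telemetry, workorder
o=telemetry.get_obs(); print(o["tool_pos"],o["force"],o["opening"],o["clock"])
print(workorder.close_job())
E
```

```text
[0.5442724  0.05401103 0.17300904] [-0.04172217 -0.05404793 -0.8383938 ] 0.020090835845933675 16.1
the job is handed in; nothing more can be done
None
```

Job handed in at 16.1 s: the coil is switched on and the probe is held upright in the bore with its yellow ring level with the top face, to within about 1–2 mm by my measurements; I saw no sign of it touching the coil unit, and the hand-in returned no verdict.

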